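# Close the leaning coffee canister with its bayonet lid

## Robot

A 6-joint arm with a two-finger parallel gripper is mounted at the origin on the work surface. World frame = base frame: x ahead of the robot, y to its left, z up, the work surface at z = 0. Lengths are in mm, angles in rad, forces in N, time in s.
With the tool pointing down it reaches from about 275 to 875 mm from the base axis. Payload 12.5 kg.
Tool frame: the origin (TCP) lies between the finger pads; the fingertips stand 8 mm ahead of it and the grasp point (between the pads) lies 11 mm behind it; z points along the fingers, y is the direction in which the jaws open and shut (so a half turn about z gives the same grasp; the last joint's range is limited). The gripper opens to 85 mm and grips with 20 to 120 N. Pads are 22 mm wide; open, the fingers measure 114 mm over their backs; the gripper's body (76 mm by 85 mm) begins 54 mm behind the grasp point. The pads swing forward as they close: fully open they stand 13 mm farther back than shut.
Start: joints at [-1.317, 0.351, 1.652, -0, 1.139, -0.085], TCP at [182.814, -518.713, 239.29] pointing down, gripper open.
Joint ranges: [-2.75, 2.75], [-0.79, 2.1], [0.01, 2.65], [-1.57, 4.71], [0.07, 3.14], [-2.87, 2.87]. Speed limits (rad/s): [2.22, 2.22, 2.79, 3.14, 3.14, 3.14].

## Interface

Orientations are given as a unit quaternion [x, y, z, w].
In Python, from rig import telemetry, optics, ctrl gives the robot as it stands.
- The arm moves only by the shell command python3 -m jog 'ROWS'. ROWS is JSON, a list of rows, each a list of 7 numbers: the shift along the world's x, y, z scaled (see below), then the turn, a rotation vector about the world's x, y, z scaled (see below), then the opening, from -1 (shut) to 1 (fully open). A call has 1 to 20 rows; each row shifts and turns the commanded pose from where the row before left it; what a row does not reach is not made up. The controller multiplies each number of a shift by 2.5 cm and each number of a turn by 0.08 rad. A row lasts 1/12 s, in which the tool goes at most 41.7 mm and 7.16 degrees, less where a joint would pass 70% of its speed; a pose out of reach is approached as far as the arm can. A call with a number of a shift or a turn outside -1 to 1 is refused whole. A call with a gripper value outside its range is refused whole. The fingers move at their own pace and stop on an object; the grip force is fixed at half the most. Time passes only in rows, so rows that do not move let the fingers close. It gives the time, the measured TCP pose, the force and the opening at its end, in the units of the state.
- telemetry.get_obs(): the state, without advancing time (a new reading comes with each control period).
- optics.get_image(name): name is "scene" or "top"; returns a dict with "image" (400x640x3 uint8, red, green, blue), "fov_y" (degrees; the focal length in pixels is half the picture's height over the tangent of half this angle, whatever the lens; pixels are square), "cx", "cy" (the principal point, pixels), "rvec" (rotation vector, rad) and "tvec" (3), from world to camera coordinates, as OpenCV has them. Camera axes: x right, y down, z forward; pixel columns grow to the right and rows downward; lengths in mm; the calibration is good to about 2 mm. A picture is of the moment at which its call begins. There is no depth.
- ctrl.hand_in(): hands the job in, once; it reports no verdict.
The state is a dict: "time_s": time; "q": joint angles; "qd": joint speeds; "joint_torque": joint torques, N m; "position": TCP position; "orientation": TCP orientation; "ft_force": force on the tool from outside, world axes, zero at the start; "ft_torque": the same for the moment, N m; "gripper_width": finger opening in mm.
Only numpy, scipy, OpenCV 4.12 (cv2) and the standard library are available. Lean on these libraries where they do the work, as an engineer would, in place of code of your own. Each camera call takes 0.05 s, during which the arm holds its last target.

## Task

Close the open coffee-bean canister that leans in its wooden stand: take the lid from the counter, set it on the mouth and turn it with a little pressure until its two lugs drop through the two notches and it sits flush, then turn it clockwise (seen looking into the mouth) as far as it goes to lock it, and let go. Leave the cups, bowl, sugar pourer, press and spoon where they are.

Things in the scene. Friction and masses are not known exactly. Their poses are not given: they have to be found in the camera images.
- lid_grip (a point): The loose lid (about 160 g), right way up on the counter: steel flange 92 mm across, 5 mm thick, with an upright wooden paddle grip 50 mm long (lid x), 14 mm thick (lid y), 44 mm tall. The point lies on the axis in the paddle, 24 mm above the flange's upper face, 20 mm below the paddle's top, 29 mm above the flange's underside, 41 mm above the counter at the start. z: the lid's axis, up
- lid: The same lid; origin at the centre of its foot, 41 mm below lid_grip. Under the flange a plug 60 mm across, 12 mm long, its foot tapered, with two opposite lugs at the foot along +x and -x (under the paddle's two ends): each reaches 39 mm from the axis, 12 mm wide, 5 mm thick. The lid is the same after half a turn
- mouth (a point): Centre of the open canister's mouth, level with the collar's upper face; z points out along its axis, 25 degrees from vertical, leaning roughly towards the robot. Steel collar 100 mm across, 5 mm thick, opening 64 mm across, with two opposite notches 16 mm wide, reaching out to over 48 mm from the axis, at +60 degrees from this x axis (from x towards y, counter-clockwise looking in) and opposite
- canister: Open white canister, 100 mm across, 135 mm long; origin: centre of its bottom, axes as mouth. Lugs on the collar: lid 12 mm proud. Lugs in the notches: flange on the collar, lid_grip 29 mm out from mouth, room to turn below. Locked: 60 degrees clockwise from there, lid x along mouth x (either way round), stops 2 or 3 degrees beyond; stops 20 degrees the wrong way. Turns in its stand only against 2 N m
- stand_open: Wooden stand, fixed, 200 x 130 mm, 85 mm tall (135 mm at the back), that holds the open canister; origin: centre of its underside. A like stand beside it (200 mm away in y) holds a like canister that is already shut
- cup: white porcelain cup standing upside down on a saucer at the back, 82 mm across, 68 mm tall; bystander. Origin: centre of its rim on the saucer
- cup2: second white cup upside down on a saucer, near the right side; bystander. Origin as for the first
- bowl: white bowl of biscuits, 126 mm across, 68 mm tall, in front of the canisters; bystander. Origin: centre of its underside
- sugar: glass sugar pourer with steel top, 74 mm across, 130 mm tall, at the back right; bystander. Origin: centre of its underside
- press: black French press, 105 mm across, 242 mm tall, on the right; bystander. Origin: centre of its underside
- spoon: steel scoop spoon, 140 mm long, lying on the counter behind the lid; bystander. Origin: centre of its underside
There are look-alikes about, which are no part of the job. What is shaped like the stand_open but blue or green is not meant.

How it is judged (in metres and radians):
On the way, in this order (a step that is already met when the one before it is completed fails the run):
1. the lid is lifted off the counter (height (world z) of lid_grip above 0.09 m), for 0.1 s.
2. the lid has dropped onto the open canister with its lugs through the notches (z of lid_grip in the frame of mouth between 0.026 and 0.032 m and distance between lid_grip and mouth below 0.0335 m and angle between the z axis of lid_grip and the z axis of mouth, either way round below 0.1 rad and angle between the x axis of lid_grip and the x axis of mouth, either way round above 0.6 rad), for 0.02 s.
At the end, for the whole second after the job is handed in: the lid sits flush on the open canister (within 3 mm along its axis, square to it within 0.1 rad), turned clockwise so that its lugs are under the collar, within 0.25 rad of the locked direction, released and at rest (z of lid_grip in the frame of mouth between 0.026 and 0.032 m and distance between lid_grip and mouth below 0.0335 m and angle between the z axis of lid_grip and the z axis of mouth, either way round below 0.1 rad and angle between the x axis of lid_grip and the x axis of mouth, either way round below 0.25 rad and linear speed of lid below 0.02 m/s); the robot touches nothing.
It fails at once if a cup, the bowl, the sugar pourer, the press or the spoon moved more than 30 mm (distance of any of cup, cup2, bowl, sugar, press, spoon from where it was at the start of the episode above 0.03 m).
It also fails if it takes over 51 s, if anything falls off the work surface, if the arm or the gripper's body presses on something with over 40 N, if the wrist force passes 120 N, or if a joint passes its speed limit or range.

## Working session

There is one attempt and no reset: what is moved stays moved. The work goes in short steps, Python scripts to look and compute and a shell command to move; the robot and the scene stay as the last step left them, time stands still between calls to the robot, and variables do not carry over. Pictures are saved under pics/ and viewed, and the job is handed in when it is done.

```bash
mkdir -p pics; ls
python3 - <<'E'
from rig import telemetry, optics
import cv2
print(telemetry.get_obs())
for n in("scene","top"):
    d=optics.get_image(n); cv2.imwrite(f"pics/{n}0.png",d["image"][:,:,::-1]); print({k:v for k,v in d.items() if k!="image"})
E
```

```text
pics
{'time_s': 0.0, 'q': array([-1.31659633e+00,  3.51289102e-01,  1.65241302e+00, -1.87707969e-06,
        1.13909310e+00, -8.45980295e-02]), 'qd': array([ 1.36474158e-03,  4.73718058e-05, -9.97910879e-04, -8.51681776e-05,
       -6.05299721e-04, -5.57038349e-05]), 'joint_torque': array([-8.96299334e-04, -5.06108952e+01, -2.91400838e+01, -1.55313296e-04,
        4.61817021e-03,  4.29324416e-05]), 'position': array([ 182.73964299, -518.42003006,  238.73366482]), 'orientation': array([ 9.85686021e-01,  1.68590351e-01, -5.17777774e-05, -5.99054191e-04]), 'ft_force': array([ 0.77133365,  0.48547807, -0.13432742]), 'ft_torque': array([-0.02127341, -0.03680804,  0.02266021]), 'gripper_width': 85.83855471252951}
{'fov_y': 56.35862416227977, 'cx': 319.4099338930714, 'cy': 198.36396014078176, 'rvec': array([ 1.80724653,  2.31470762, -0.36458336]), 'tvec': array([ 229.40683258, -409.25378442, 1554.78462773])}
{'fov_y': 44.98763284399914, 'cx': 320.52573710012024, 'cy': 197.4565653903209, 'rvec': array([ 2.1650674 , -2.13282179,  0.15970368]), 'tvec': array([-115.12024776,  496.23703175, 1616.99544621])}
```

View pics/scene0.png

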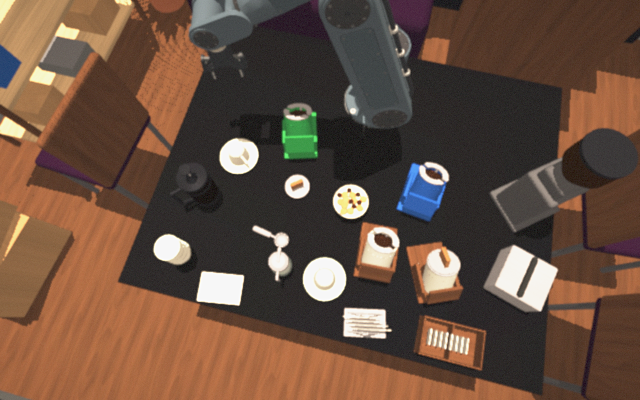

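View pics/top0.png

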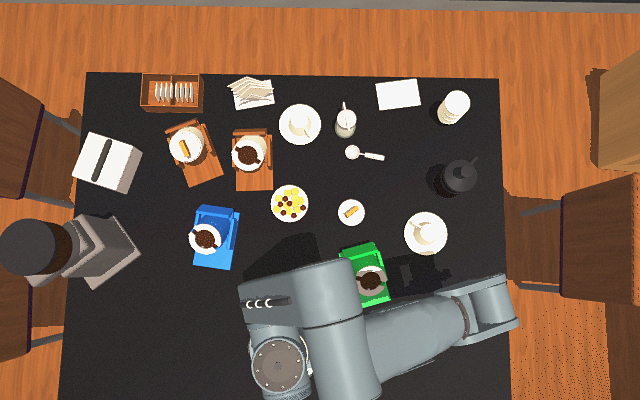

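The lid is at about top (351,212) / scene (297,187). There are four canisters:
- Brown, open: top (249,153) / scene (380,243). This is the target.
- Brown, already shut with a paddle: top (187,147).
- Blue decoy: top (205,238).
- Green decoy: top (370,280).

I'll enlarge these to confirm.

```bash
cat > h.py <<'E'
import numpy as np, cv2
from rig import telemetry, optics
class Cam:
    def __init__(s,n):
        d=optics.get_image(n); s.im=d["image"]; s.R=cv2.Rodrigues(d["rvec"])[0]; s.t=d["tvec"]
        f=200/np.tan(np.radians(d["fov_y"])/2); s.K=np.array([[f,0,d["cx"]],[0,f,d["cy"]],[0,0,1]]); s.C=-s.R.T@s.t
    def ray(s,uv): v=s.R.T@np.linalg.inv(s.K)@np.array([uv[0],uv[1],1.]); return v/np.linalg.norm(v)
    def plane(s,uv,p0,n): v=s.ray(uv); return s.C+v*(((p0-s.C)@n)/(v@n))
    def z(s,uv,z): return s.plane(uv,np.array([0,0,z]),np.array([0,0,1.]))
    def proj(s,P): q=s.K@(s.R@np.asarray(P,float)+s.t); return q[:2]/q[2]
def tri(a,ua,b,ub):
    A=[];r=[]
    M=np.zeros((3,3));v=np.zeros(3);vs=[]
    for c,u in((a,ua),(b,ub)):
        d=c.ray(u);P=np.eye(3)-np.outer(d,d);M+=P;v+=P@c.C
    X=np.linalg.solve(M,v); return X,[np.linalg.norm((np.eye(3)-np.outer(c.ray(u),c.ray(u)))@(X-c.C)) for c,u in((a,ua),(b,ub))]
def crop(c,cx,cy,h,k): return cv2.resize(c.im[cy-h:cy+h,cx-h:cx+h,::-1],None,fx=k,fy=k,interpolation=cv2.INTER_CUBIC)
E
python3 - <<'E'
from h import *
s,t=Cam("scene"),Cam("top")
a=np.hstack([crop(t,249,155,28,7),crop(s,380,248,28,7)]);b=np.hstack([crop(t,351,212,28,7),crop(s,297,187,28,7)])
cv2.imwrite("pics/c1.png",cv2.resize(np.vstack([a,b]),(600,600)))
print(s.C,t.C, s.K[0,0],t.K[0,0])
E
```

```text
[ 887.12107485   -3.34335905 1360.32217288] [ 261.1499135  -101.72164466 1672.01422418] 373.3220321047755 482.99014084255356
```

View pics/c1.png

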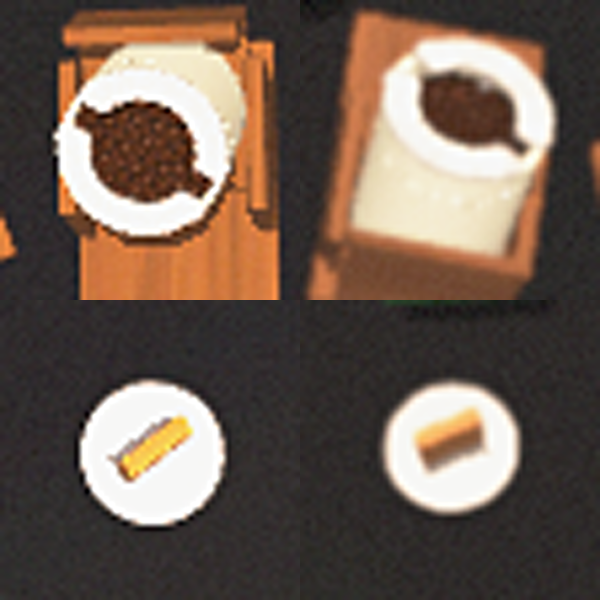

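The crops confirm it. The brown-standed canister at top (249,153) has an open mouth with beans, and its notches run upper-left to lower-right. The lid with the paddle is at top (351,212). Next I'll measure both.

```bash
cat > meas.py <<'E'
from h import *
s,t=Cam("scene"),Cam("top")
def blob(c,mask,uv):
    n,l,st,ce=cv2.connectedComponentsWithStats(mask.astype(np.uint8))
    d=[(np.hypot(*(ce[i]-uv)),i) for i in range(1,n) if st[i,4]>15]; i=min(d)[1]; return l==i,st[i],ce[i]
def hullfit(m):
    c,_=cv2.findContours(m.astype(np.uint8),cv2.RETR_EXTERNAL,cv2.CHAIN_APPROX_NONE); c=max(c,key=cv2.contourArea); return cv2.fitEllipse(c)
E
python3 - <<'E'
from meas import *
for n,c,ul,um in(("scene",s,(297,187),(380,243)),("top",t,(351,212),(249,153))):
    w=c.im.min(2)>235 if n=="top" else c.im.min(2)>200
    im=c.im.astype(int)
    pm=(im[:,:,0]-im[:,:,2]>40)
    near=np.zeros(w.shape,bool); near[ul[1]-20:ul[1]+20,ul[0]-20:ul[0]+20]=1
    m,_,_=blob(c,(im.max(2)>110)&near,ul); m=cv2.morphologyEx(m.astype(np.uint8),cv2.MORPH_CLOSE,np.ones((9,9)))
    e=hullfit(m); print(n,"lid ell",e, c.z(e[0],17))
    f=[c.z(np.array(e[0])+d,17) for d in((-e[1][0]/2,0),(e[1][0]/2,0))]; print(" dia",np.linalg.norm(f[0]-f[1]))
    m,st,ce=blob(c,pm&near,ul); pts=np.argwhere(m)[:,::-1].astype(np.float32); r=cv2.minAreaRect(pts); print(" paddle",ce,st,r)
    # values around the mouth
    u,v=um
    print(c.im[v-26:v+26:3,u].tolist()); print(c.im[v,u-26:u+26:3].tolist())
E
```

```text
scene lid ell ((296.76702880859375, 186.0821075439453), (23.821929931640625, 25.234697341918945), 77.3188705444336) [ 450.0954287  -212.43283261   17.        ]
 dia 90.95225167730088
 paddle [296.56435644 184.0990099 ] [290 179  14  12 101] ((296.5437927246094, 184.1204376220703), (7.945526123046875, 13.5842866897583), 70.01689147949219)
[[41, 36, 35], [42, 40, 40], [40, 38, 35], [210, 144, 108], [248, 248, 246], [234, 219, 199], [72, 41, 29], [90, 54, 41], [78, 48, 35], [77, 46, 30], [252, 250, 240], [247, 247, 245], [240, 228, 201], [245, 239, 216], [243, 235, 209], [243, 233, 206], [239, 224, 185], [168, 98, 63]]
[[46, 40, 40], [47, 43, 39], [146, 92, 59], [198, 120, 73], [224, 194, 157], [243, 235, 222], [247, 246, 243], [239, 224, 202], [81, 47, 34], [83, 48, 34], [81, 49, 31], [84, 53, 37], [78, 37, 21], [253, 252, 247], [248, 248, 248], [148, 137, 123], [41, 39, 39], [42, 41, 39]]
top lid ell ((350.98712158203125, 212.13278198242188), (26.02659034729004, 26.38103485107422), 126.9831771850586) [ 451.15230343 -213.50984769   17.        ]
 dia 89.78494972620506
 paddle [351.48148148 211.2345679 ] [345 205  14  13  81] ((351.3536682128906, 211.3170928955078), (4.997560501098633, 15.773550987243652), 51.34019470214844)
[[48, 46, 46], [116, 70, 44], [208, 119, 58], [247, 239, 208], [241, 226, 194], [247, 246, 243], [255, 255, 249], [95, 51, 32], [66, 46, 31], [75, 44, 29], [94, 47, 29], [85, 49, 34], [118, 63, 40], [250, 250, 250], [250, 250, 248], [94, 59, 35], [193, 115, 63], [196, 115, 63]]
[[48, 44, 44], [43, 37, 40], [49, 45, 43], [255, 255, 255], [248, 249, 249], [91, 56, 41], [113, 66, 38], [100, 58, 40], [74, 38, 21], [117, 65, 45], [92, 54, 36], [80, 36, 17], [248, 248, 248], [249, 250, 249], [200, 166, 130], [219, 126, 65], [95, 57, 33], [44, 42, 41]]
```

Run:
```python
from meas import *
E={}
for n,c,ul,um in(("scene",s,(297,187),(380,243)),("top",t,(351,212),(249,153))):
    k=6
    def up(u,h): 
        x0,y0=u[0]-h,u[1]-h
        return cv2.resize(c.im[y0:y0+2*h,x0:x0+2*h],None,fx=k,fy=k,interpolation=cv2.INTER_CUBIC).astype(int),(lambda p:(np.asarray(p,float)+.5)/k-.5+[x0,y0])
    im,back=up(ul,14)
    m=((im[:,:,0]-im[:,:,2]>60)&(im[:,:,0]>170)).astype(np.uint8)
    nn,l,st,ce=cv2.connectedComponentsWithStats(m); i=1+np.argmax(st[1:,4]); pts=np.argwhere(l==i)[:,::-1].astype(np.float32)
    r=cv2.minAreaRect(pts); bp=[c.z(back(p),61)[:2] for p in cv2.boxPoints(r)]; 
    print(n,"paddle top box centre",np.mean(bp,0)); 
    for i in range(4):
        d=bp[(i+1)%4]-bp[i]; print("  edge",np.linalg.norm(d).round(1),np.degrees(np.arctan2(d[1],d[0])).round(1))
    im,back=up(um,24)
    m=(im[:,:,2]>(232 if n=="top" else 236)).astype(np.uint8); m=cv2.morphologyEx(m,cv2.MORPH_OPEN,np.ones((7,7)))
    nn,l,st,ce=cv2.connectedComponentsWithStats(m); i=1+np.argmax(st[1:,4]); m=(l==i).astype(np.uint8)
    cs,_=cv2.findContours(m,cv2.RETR_EXTERNAL,cv2.CHAIN_APPROX_NONE); h=cv2.convexHull(max(cs,key=cv2.contourArea)); 
    e=cv2.fitEllipse(max(cs,key=cv2.contourArea)); E[n]=back(e[0])
    dk=((im.max(2)<150)&(im[:,:,0]-im[:,:,2]>15)).astype(np.uint8)
    nn,l2,st2,ce2=cv2.connectedComponentsWithStats(dk); j=min(range(1,nn),key=lambda i:np.hypot(*(ce2[i]-e[0])) if st2[i,4]>800 else 1e9)
    print(n,"mouth ell",back(e[0]),np.array(e[1])/k,e[2],"beans",back(ce2[j]),st2[j])
    v=im.astype(np.uint8)[:,:,::-1].copy(); cv2.ellipse(v,e,(0,0,255),1); cv2.drawContours(v,cv2.findContours((l2==j).astype(np.uint8),0,1)[0],-1,(0,255,0),1)
    cv2.imwrite(f"pics/m_{n}.png",v)
print(tri(s,E["scene"],t,E["top"]))
cv2.imwrite("pics/m1.png",np.hstack([cv2.imread("pics/m_top.png"),cv2.imread("pics/m_scene.png")]))
```

```text
scene paddle top box centre [ 454.17184301 -210.01473754]
  edge 49.8 125.6
  edge 23.7 33.9
  edge 49.6 -54.5
  edge 23.6 -145.5
scene mouth ell [378.76018778 243.17258962] [12.24550883 25.08470662] 125.47745513916016 beans [383.1244457  240.17044061] [ 111   86  120   93 7066]
top paddle top box centre [ 449.84546423 -212.46311704]
  edge 53.3 -51.1
  edge 17.0 -141.7
  edge 53.3 128.8
  edge 17.0 38.5
top mouth ell [250.18800608 149.76836395] [17.04663467 26.9031957 ] 121.02952575683594 beans [247.13310546 154.81169955] [   61   102   153   113 11556]
(array([626.26822188, 117.64613634, 179.22237116]), [np.float64(0.06754493407299726), np.float64(0.06754493407304468)])
```

View pics/m1.png

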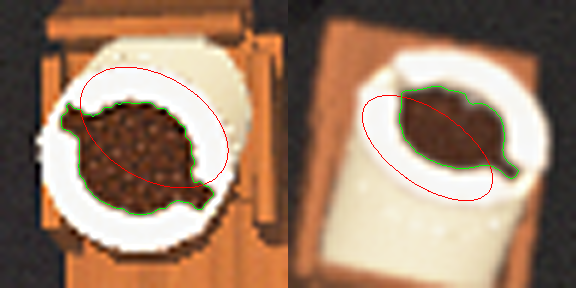

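The ellipse fit only took half the collar, because the notches split it. I'll join the white pieces with the bean area and refit.

```bash
cat > mouth.py <<'E'
from meas import *
E={};B={};V=[];H={}
for n,c,um,th in(("scene",s,(380,243),238),("top",t,(249,153),230)):
    k=6;h=24;x0,y0=um[0]-h,um[1]-h
    im=cv2.resize(c.im[y0:y0+2*h,x0:x0+2*h],None,fx=k,fy=k,interpolation=cv2.INTER_CUBIC).astype(int)
    back=lambda p:(np.asarray(p,float)+.5)/k-.5+[x0,y0]
    dk=((im.max(2)<150)&(im[:,:,0]-im[:,:,2]>15)).astype(np.uint8)
    nn,l2,st2,ce2=cv2.connectedComponentsWithStats(dk); j=min(range(1,nn),key=lambda i:np.hypot(*(ce2[i]-144)) if st2[i,4]>800 else 1e9)
    w=((im[:,:,2]>th)&(im.max(2)-im.min(2)<14)).astype(np.uint8); w=cv2.morphologyEx(w,cv2.MORPH_OPEN,np.ones((9,9)))
    nn,l,st,ce=cv2.connectedComponentsWithStats(w)
    m=(l2==j).astype(np.uint8)
    for i in range(1,nn):
        if st[i,4]>1000: m|=(l==i).astype(np.uint8)
    m=cv2.morphologyEx(m,cv2.MORPH_CLOSE,np.ones((15,15)))
    cs,_=cv2.findContours(m,cv2.RETR_EXTERNAL,cv2.CHAIN_APPROX_NONE); hl=cv2.convexHull(max(cs,key=cv2.contourArea))
    full=np.zeros_like(m); cv2.fillConvexPoly(full,hl,1); hc=cv2.findContours(full,0,1)[0][0]
    e=cv2.fitEllipse(hc); E[n]=back(e[0]); bc=cv2.findContours((l2==j).astype(np.uint8),0,1)[0][0]; B[n]=np.array([back(p) for p in bc[:,0]])
    H[n]=np.array([back(p) for p in hc[:,0]])
    print(n,E[n],np.array(e[1])/k,e[2])
    v=im.clip(0,255).astype(np.uint8)[:,:,::-1].copy(); cv2.ellipse(v,e,(0,0,255),1); cv2.drawContours(v,[bc],-1,(0,255,0),1); cv2.drawContours(v,[hc],-1,(255,0,0),1); V.append(v)
X,r=tri(s,E["scene"],t,E["top"]); print("centre",X,r)
E
cat > m2.py <<'E'
from mouth import *
cv2.imwrite("pics/m2.png",np.hstack(V))
E
python3 m2.py
```

```text
scene [382.8669103  239.75022761] [23.18202718 30.21493785] 109.37281036376953
top [247.12832896 154.72151947] [30.1994578  31.20774587] 124.43622589111328
centre [611.16646879 128.11351148 174.38810349] [np.float64(0.5624340289211776), np.float64(0.5624340289212137)]
```

View pics/m2.png

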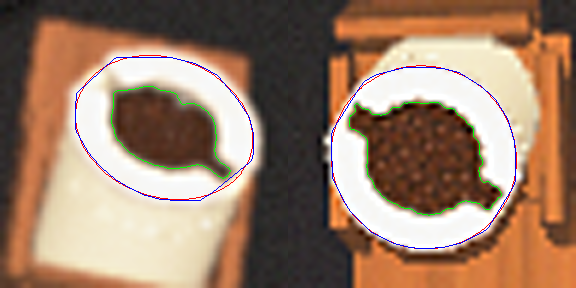

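The fits follow the collar in both views and the rays meet within 0.6 mm. Next come the stand's direction, for the tilt azimuth, and the notch angle.

```bash
cat > m3.py <<'E'
from mouth import *
from scipy.optimize import least_squares
k=6
for n,c,u in(("top",t,(250,155)),("scene",s,(376,252))):
    h=40; x0,y0=u[0]-h,u[1]-h
    g=cv2.resize(cv2.cvtColor(c.im,cv2.COLOR_RGB2GRAY)[y0:y0+2*h,x0:x0+2*h],None,fx=k,fy=k,interpolation=cv2.INTER_CUBIC)
    L=cv2.createLineSegmentDetector().detect(cv2.GaussianBlur(g,(0,0),3))[0][:,0]
    for l in L:
        if np.hypot(l[2]-l[0],l[3]-l[1])<100: continue
        a=(l[:2]+.5)/k-.5+[x0,y0]; b=(l[2:]+.5)/k-.5+[x0,y0]
        for z in(100,): 
            d=c.z(b,z)-c.z(a,z); ang=np.degrees(np.arctan2(d[1],d[0]))%90; print(n,a.round(1),b.round(1),"len",np.linalg.norm(d).round(),"ang mod90",ang.round(1))
# circle fit, both views, tilt 25
def nrm(az,ti=np.radians(25)): return np.array([np.sin(ti)*np.cos(az),np.sin(ti)*np.sin(az),np.cos(ti)])
def res(p,fix):
    n_=nrm(p[3],p[5] if not fix else np.radians(25)); X=p[:3]; o=[]
    for nm,c in(("scene",s),("top",t)):
        for q in H[nm][::4]: o.append(np.linalg.norm(c.plane(q,X,n_)-X)-p[4])
    return np.array(o)
for fix in(True,False):
    r=least_squares(res,[*X,np.pi,50,.43],args=(fix,)); print("fit",r.x[:3].round(1),"az",np.degrees(r.x[3]).round(1),"R",r.x[4].round(1),"tilt",np.degrees(r.x[5]).round(1),"rms",np.sqrt(np.mean(r.fun**2)).round(2))
E
python3 m3.py
```

```text
scene [382.88037872 239.75112534] [23.11018626 30.27490743] 109.6546630859375
top [247.12087758 154.71073151] [30.20398712 31.22829946] 125.42591094970703
centre [611.18025951 128.13578886 174.47471869] [np.float64(0.5730142167737885), np.float64(0.5730142167737634)]
top [272.6 189.3] [272.5 164.1] len 85.0 ang mod90 1.8
top [223.5 173.7] [216.1 154.4] len 70.0 ang mod90 22.8
top [235.4 170.1] [235.5 190.3] len 68.0 ang mod90 2.4
top [235.9 190.8] [272.  189.5] len 119.0 ang mod90 2.9
top [270.1 164.9] [269.3 138. ] len 92.0 ang mod90 3.4
top [263.7 131. ] [233.4 131.9] len 101.0 ang mod90 2.7
scene [360.7 262.3] [387.8 267.5] len 91.0 ang mod90 3.1
scene [405.8 247. ] [410.1 266.2] len 65.0 ang mod90 22.8
scene [394.5 271.2] [397.2 253.3] len 61.0 ang mod90 2.2
scene [365.9 240.2] [360.9 261.5] len 75.0 ang mod90 89.0
scene [360.  241.4] [356.5 262.3] len 73.0 ang mod90 2.8
fit [610.4 127.7 175.7] az 183.6 R 48.2 tilt 24.6 rms 1.14
fit [610.4 127.7 175.8] az 183.5 R 48.7 tilt 27.3 rms 1.02
```

```bash
cat > m4.py <<'E'
from mouth import *
az=np.radians(182.9);ti=np.radians(25)
n_=np.array([np.sin(ti)*np.cos(az),np.sin(ti)*np.sin(az),np.cos(ti)])
e1=np.array([np.cos(ti)*np.cos(az),np.cos(ti)*np.sin(az),-np.sin(ti)]); e2=np.cross(n_,e1)
X=np.array([610.5,127.8,175.])
for nm,c in(("top",t),("scene",s)):
    P=np.array([[(q-X)@e1,(q-X)@e2] for q in (c.plane(p,X,n_) for p in B[nm])]); r=np.hypot(*P.T); a=np.degrees(np.arctan2(P[:,1],P[:,0]))
    far=r>38
    for sgn in(0,1):
        m=far&((P@[0.7,.7]>0)==sgn); 
        if m.any(): q=P[m].mean(0); print(nm,"notch mean",q.round(1),"r max",r[m].max().round(1),"ang",np.degrees(np.arctan2(q[1],q[0])).round(1), "range",a[m].min().round(),a[m].max().round())
    for A in range(-180,180,30):
        m=abs((a-A+180)%360-180)<6
        if m.any(): print(A,r[m].mean().round(1),end="; ")
    print()
vs=[]
for nm,c,um in(("scene",s,(380,243)),("top",t,(249,153))):
    v=crop(c,*um,24,8).copy()
    for R in(50,32):
        pts=np.array([((c.proj(X+R*(np.cos(a)*e1+np.sin(a)*e2))-um+24.5)*8-.5) for a in np.linspace(0,6.3,120)])
        cv2.polylines(v,[pts.round().astype(int)],True,(0,0,255),1)
    vs.append(v)
cv2.imwrite("pics/m4.png",np.hstack(vs))
E
python3 m4.py
```

```text
scene [382.85503642 239.73999659] [23.14751943 30.21746826] 109.24820709228516
top [247.12873332 154.71496073] [30.20686086 31.21907043] 125.06393432617188
centre [611.16472601 128.07784101 174.49126084] [np.float64(0.5432107140686799), np.float64(0.5432107140686508)]
top notch mean [-24.4 -34. ] r max 44.8 ang -125.6 range -135.0 -115.0
top notch mean [23.2 35.4] r max 45.4 ang 56.8 range 47.0 66.0
-180 29.8; -150 30.4; -120 40.7; -90 29.4; -60 30.2; -30 29.1; 0 30.4; 30 30.5; 60 41.9; 90 30.5; 120 30.9; 150 30.5; 
scene notch mean [-23.5 -34.2] r max 43.8 ang -124.6 range -130.0 -118.0
-180 26.9; -150 27.9; -120 38.8; -90 28.9; -60 27.8; -30 20.6; 0 23.9; 30 26.7; 60 31.4; 90 27.8; 120 27.7; 150 26.9;
```

View pics/m4.png

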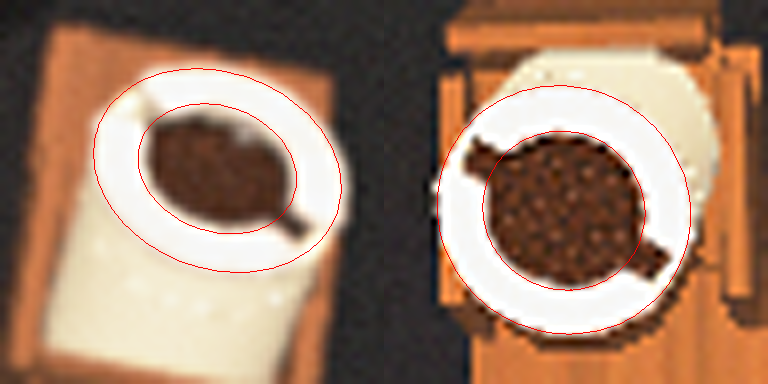

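Estimates, each checked against the given sizes:

| Item | Value |
|---|---|
| Lid centre | (450.6, -213) mm; flange measures 90–91 mm (given 92) |
| Paddle axis | about -51.5° in world; top measures 53×17 mm (given 50×14) |
| Mouth centre | about (610, 127.5, 177) mm |
| Canister axis | tilt 25°, azimuth about 182.9° |
| Notch line | 55.5° counter-clockwise from the downhill direction |

First I'll move above the lid.

```bash
python3 -m jog '[[0.536,0.61,0,0,0,1,1],[0.536,0.61,0,0,0,1,1],[0.536,0.61,0,0,0,1,1],[0.536,0.61,0,0,0,1,1],[0.536,0.61,0,0,0,1,1],[0.536,0.61,0,0,0,1,1],[0.536,0.61,0,0,0,1,1],[0.536,0.61,0,0,0,1,1],[0.536,0.61,0,0,0,1,1],[0.536,0.61,0,0,0,1,1],[0.536,0.61,0,0,0,1,1],[0.536,0.61,0,0,0,1,1],[0.536,0.61,0,0,0,1,1],[0.536,0.61,0,0,0,1,1],[0.536,0.61,0,0,0,1,1],[0.536,0.61,0,0,0,1,1],[0.536,0.61,0,0,0,1,1],[0.536,0.61,0,0,0,1,1],[0.536,0.61,0,0,0,1,1],[0.536,0.61,0,0,0,1,1]]'
cat > st.py <<'E'
from rig import telemetry
from scipy.spatial.transform import Rotation as R
import numpy as np
o=telemetry.get_obs(); M=R.from_quat(o["orientation"]).as_matrix()
print("t",round(o["time_s"],2),"p",o["position"].round(1),"q",o["q"].round(3),"z",M[:,2].round(3),"yaz",np.degrees(np.arctan2(M[1,1],M[0,1])).round(1),"F",o["ft_force"].round(1),"T",o["ft_torque"].round(2),"w",round(o["gripper_width"],1))
E
python3 st.py
```

```text
time_s: 2.37
position: [451.4, -212.9, 239.4]
orientation: [0.564, 0.826, -0.0, 0.0]
ft_force: [0.2, -0.5, -0.3]
gripper_width: 85.6
t 2.37 p [ 451.4 -212.9  239.4] q [-0.534  0.258  1.78  -0.     1.103 -0.906] z [ 0. -0. -1.] yaz 21.3 F [ 0.2 -0.5 -0.3] T [-0.05 -0.02 -0.01] w 85.6
```

```bash
python3 -m jog '[[-0.03,0,-1,0,0,1,1],[0,0,-1,0,0,1,1],[0,0,-1,0,0,1,1],[0,0,-1,0,0,0.75,1],[0,0,-1,0,0,0,1],[0,0,-1,0,0,0,1],[0,0,0,0,0,0,1]]'; python3 st.py
python3 - <<'E'
from h import *
s,t=Cam("scene"),Cam("top")
cv2.imwrite("pics/g1.png",np.hstack([crop(t,351,212,40,5),crop(s,297,187,40,5)]))
E
```

```text
time_s: 2.95
position: [448.1, -212.6, 85.7]
orientation: [0.436, 0.9, 0.0, -0.003]
ft_force: [-0.6, 0.8, -0.3]
gripper_width: 85.4
t 2.95 p [ 448.1 -212.6   85.7] q [-0.537  0.483  1.907  0.     0.758 -1.205] z [-0.005  0.003 -1.   ] yaz 38.3 F [-0.6  0.8 -0.3] T [ 0.03  0.04 -0.05] w 85.4
```

View pics/g1.png

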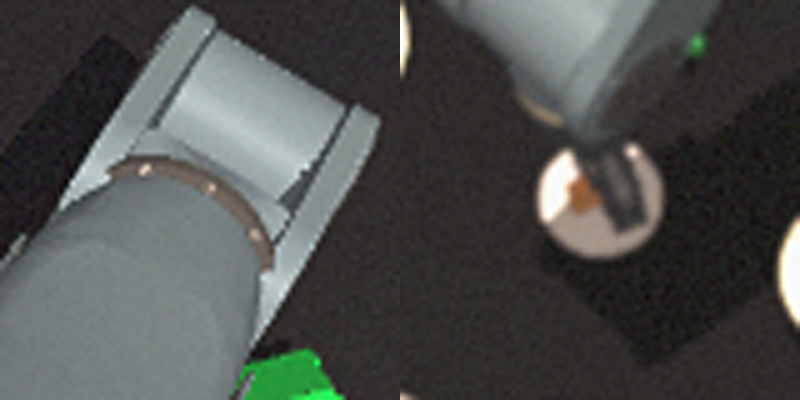

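The scene view (right half) shows a finger on one side of the paddle, at about (620,190) in the crop. The top view is hidden by the arm. I'll descend and grip.

```bash
python3 -m jog '[[0,0,-0.8,0,0,0,1],[0,0,-0.8,0,0,0,1],[0,0,-0.6,0,0,0,1],[0,0,-0.17,0,0,0,1],[0,0,0,0,0,0,1],[0,0,0,0,0,0,1]]'; python3 st.py
```

```text
time_s: 3.55
position: [450.8, -214.2, 31.5]
orientation: [0.436, 0.9, -0.0, 0.001]
ft_force: [0.0, 0.6, -0.1]
gripper_width: 85.3
t 3.55 p [ 450.8 -214.2   31.5] q [-0.537  0.586  1.92  -0.     0.634 -1.205] z [ 0.002 -0.001 -1.   ] yaz 38.3 F [ 0.   0.6 -0.1] T [-0.05  0.03  0.01] w 85.3
```

```bash
python3 -m jog '[[0,0,-0.05,0,0,0,-1],[0,0,0,0,0,0,-1],[0,0,0,0,0,0,-1],[0,0,0,0,0,0,-1],[0,0,0,0,0,0,-1],[0,0,0,0,0,0,-1],[0,0,0,0,0,0,-1],[0,0,0,0,0,0,-1]]'; python3 st.py
```

```text
time_s: 4.22
position: [450.2, -213.8, 29.0]
orientation: [0.436, 0.9, -0.0, 0.0]
ft_force: [-1.4, 0.2, 4.5]
gripper_width: 13.4
t 4.22 p [ 450.2 -213.8   29. ] q [-0.537  0.59   1.922 -0.     0.63  -1.205] z [ 0. -0. -1.] yaz 38.3 F [-1.4  0.2  4.5] T [0.   0.15 0.02] w 13.4
```

It's gripped: opening 13.4 mm against a 14 mm paddle. I'll lift, then work out the turn and shift to hover over the mouth.

```bash
python3 -m jog '[[0,0,0.6,0,0,0,-1],[0,0,1,0,0,0,-1],[0,0,1,0,0,0,-1],[0,0,1,0,0,0,-1],[0,0,1,0,0,0,-1],[0,0,1,0,0,0,-1],[0,0,1,0,0,0,-1],[0,0,1,0,0,0,-1],[0,0,1,0,0,0,-1],[0,0,0,0,0,0,-1],[0,0,0,0,0,0,-1]]'; python3 st.py
cat > goal.py <<'E'
import sys; from rig import telemetry; import numpy as np
from scipy.spatial.transform import Rotation as R
X=np.array([610,127.5,177.]); az=np.radians(182.9);ti=np.radians(25)
n_=np.array([np.sin(ti)*np.cos(az),np.sin(ti)*np.sin(az),np.cos(ti)])
e1=np.array([np.cos(ti)*np.cos(az),np.cos(ti)*np.sin(az),-np.sin(ti)]); e2=np.cross(n_,e1)
def goal(phi,h):
    p=np.radians(phi); x=-(np.cos(p)*e1+np.sin(p)*e2); z=-n_; return X+n_*(h-12),R.from_matrix(np.column_stack([x,np.cross(z,x),z]))
def now():
    o=telemetry.get_obs(); return o["position"],R.from_quat(o["orientation"])
def state():
    p,r=now(); d=p-12*r.as_matrix()[:,2]-X; x=-r.as_matrix()[:,0]
    print("lid in mouth: e1 %.1f e2 %.1f h %.1f  phi %.1f tilt err deg %.2f"%(d@e1,d@e2,d@n_,np.degrees(np.arctan2(x@e2,x@e1)),np.degrees(np.arccos(-r.as_matrix()[:,2]@n_))))
if __name__=="__main__":
    P,Q=goal(float(sys.argv[1]),float(sys.argv[2])); p,r=now(); rv=(Q*r.inv()).as_rotvec()
    print("shift/25",((P-p)/25).round(2),"turn/.08",(rv/.08).round(2),"goal",P.round(1)); state()
E
python3 goal.py 67.5 80
```

```text
time_s: 5.13
position: [450.2, -213.8, 244.3]
orientation: [0.436, 0.9, -0.0, 0.001]
ft_force: [0.2, -0.1, -1.2]
gripper_width: 13.5
t 5.13 p [ 450.2 -213.8  244.3] q [-0.537  0.251  1.777  0.     1.112 -1.205] z [ 0.001 -0.001 -1.   ] yaz 38.3 F [ 0.2 -0.1 -1.2] T [-0.03  0.01 -0.  ] w 13.5
shift/25 [ 5.24 13.59 -0.23] turn/.08 [  3.02  -4.82 -12.41] goal [581.3 126.  238.6]
lid in mouth: e1 126.7 e2 332.8 h 146.6  phi 122.8 tilt err deg 24.92
```

```bash
python3 -m jog '[[0.291,0.755,0,0.168,-0.268,-0.69,-1],[0.291,0.755,0,0.168,-0.268,-0.69,-1],[0.291,0.755,0,0.168,-0.268,-0.69,-1],[0.291,0.755,0,0.168,-0.268,-0.69,-1],[0.291,0.755,0,0.168,-0.268,-0.69,-1],[0.291,0.755,0,0.168,-0.268,-0.69,-1],[0.291,0.755,0,0.168,-0.268,-0.69,-1],[0.291,0.755,0,0.168,-0.268,-0.69,-1],[0.291,0.755,0,0.168,-0.268,-0.69,-1],[0.291,0.755,0,0.168,-0.268,-0.69,-1],[0.291,0.755,0,0.168,-0.268,-0.69,-1],[0.291,0.755,0,0.168,-0.268,-0.69,-1],[0.291,0.755,0,0.168,-0.268,-0.69,-1],[0.291,0.755,0,0.168,-0.268,-0.69,-1],[0.291,0.755,0,0.168,-0.268,-0.69,-1],[0.291,0.755,0,0.168,-0.268,-0.69,-1],[0.291,0.755,0,0.168,-0.268,-0.69,-1],[0.291,0.755,0,0.168,-0.268,-0.69,-1],[0,0,0,0,0,0,-1],[0,0,0,0,0,0,-1]]'; python3 st.py; python3 goal.py 67.5 50
python3 - <<'E'
from h import *
s,t=Cam("scene"),Cam("top")
cv2.imwrite("pics/g2.png",np.hstack([crop(t,245,160,45,5)[:,:400],crop(s,382,240,45,5)[:,:400]])); cv2.imwrite("pics/s2.png",s.im[:,:,::-1])
E
```

```text
time_s: 6.8
position: [580.1, 126.8, 241.8]
orientation: [0.797, 0.564, 0.182, 0.114]
ft_force: [-0.4, -0.1, -1.5]
gripper_width: 13.3
t 6.8 p [580.1 126.8 241.8] q [ 0.155  0.263  1.832 -0.072  0.617  0.544] z [ 0.419  0.023 -0.908] yaz -21.5 F [-0.4 -0.1 -1.5] T [-0.06  0.27 -0.03] w 13.3
shift/25 [ 0.55 -0.   -1.21] turn/.08 [-0.01 -0.04 -0.03] goal [594.  126.7 211.4]
lid in mouth: e1 -0.3 e2 -0.8 h 83.3  phi 67.6 tilt err deg 0.22
```

View pics/g2.png

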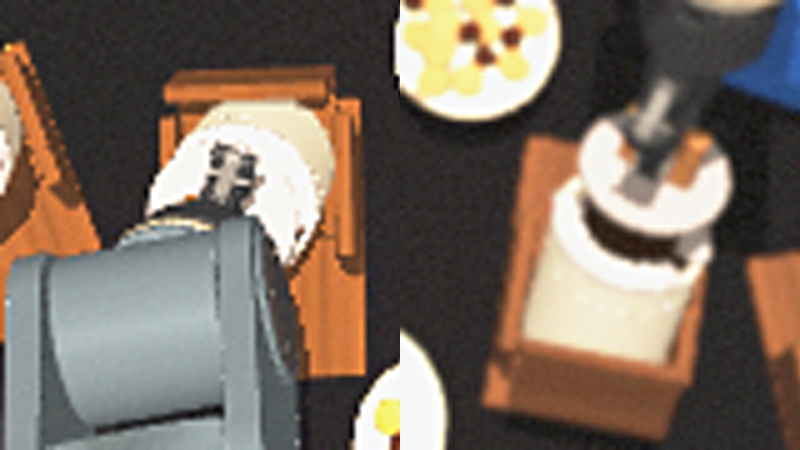

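The lid hovers over the mouth in line with it: flange at scene crop (655,175), collar below it at (635,235). I'll overlay the predicted flange and collar circles, which checks hand position against camera.

```bash
cat > ov.py <<'E'
from h import *
from goal import *
import sys
s,t=Cam("scene"),Cam("top"); p,r=now(); M=r.as_matrix(); n2=-M[:,2]; G=p+12*n2
vs=[]
for c,u in((t,(245,160)),(s,(382,240))):
    v=crop(c,*u,30,10).copy()[:,:]
    for C0,Rr,a,b,col in((G-24*n2,46,M[:,0],M[:,1],(0,0,255)),(G-29*n2,46,M[:,0],M[:,1],(0,160,0)),(X,50,e1,e2,(255,0,0)),(X,32,e1,e2,(255,0,255))):
        pts=np.array([((c.proj(C0+Rr*(np.cos(q)*a+np.sin(q)*b))-u+30.5)*10-.5) for q in np.linspace(0,6.3,120)])
        cv2.polylines(v,[pts.round().astype(int)],True,col,1)
    vs.append(v[:,100:500] if len(sys.argv)<3 else v)
cv2.imwrite(sys.argv[1],np.hstack(vs)); state()
E
python3 ov.py pics/g3.png
```

```text
lid in mouth: e1 -1.4 e2 0.8 h 84.4  phi 67.5 tilt err deg 0.10
```

View pics/g3.png

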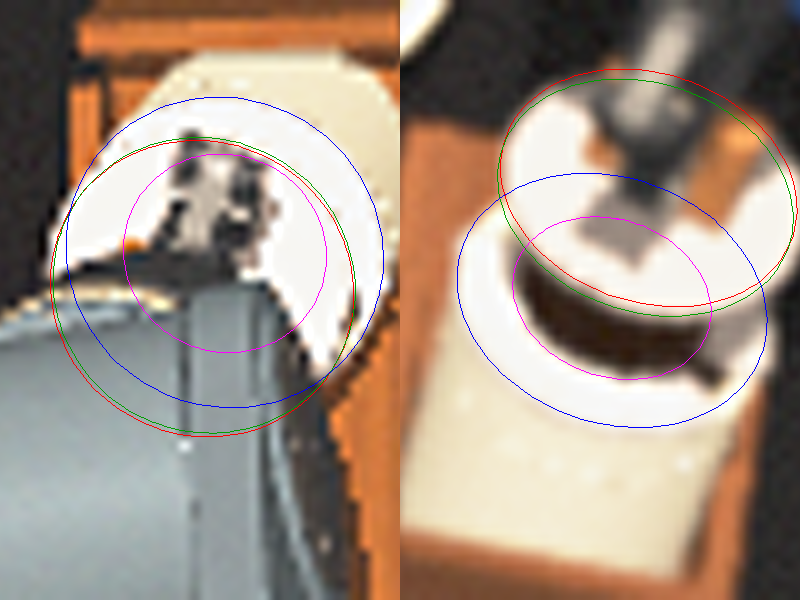

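The predicted circles match the flange and the mouth to about 1 mm in the scene view. I'll go down to just above the collar, then press gently until contact.

```bash
python3 -m jog '[[0.15,0.01,-0.37,0,0,0,-1],[0.15,0.01,-0.37,0,0,0,-1],[0.15,0.01,-0.37,0,0,0,-1],[0.15,0,-0.37,0,0,0,-1],[0,0,0,0,0,0,-1],[0,0,0,0,0,0,-1]]'; python3 st.py; python3 goal.py 67.5 41
python3 -m jog '[[0.034,0.002,-0.073,0,0,0,-1],[0.034,0.002,-0.073,0,0,0,-1],[0,0,0,0,0,0,-1]]'; python3 st.py; python3 goal.py 67.5 41
```

```text
time_s: 7.5
position: [595.9, 126.6, 205.7]
orientation: [0.798, 0.563, 0.183, 0.115]
ft_force: [-0.1, 0.8, -0.9]
gripper_width: 13.3
t 7.5 p [595.9 126.6 205.7] q [ 0.15   0.337  1.831 -0.078  0.542  0.551] z [ 0.421  0.023 -0.907] yaz -21.7 F [-0.1  0.8 -0.9] T [ 0.04  0.27 -0.03] w 13.3
shift/25 [ 0.07  0.01 -0.1 ] turn/.08 [-0.02 -0.02 -0.  ] goal [597.8 126.9 203.3]
lid in mouth: e1 0.6 e2 0.2 h 44.0  phi 67.5 tilt err deg 0.12
time_s: 7.75
position: [597.8, 126.9, 203.2]
orientation: [0.798, 0.563, 0.184, 0.115]
ft_force: [-0.1, -0.0, -1.0]
gripper_width: 13.6
t 7.75 p [597.8 126.9 203.2] q [ 0.15   0.344  1.83  -0.079  0.535  0.551] z [ 0.422  0.023 -0.906] yaz -21.7 F [-0.1 -0.  -1. ] T [-0.04  0.3  -0.02] w 13.6
shift/25 [-0.   -0.    0.01] turn/.08 [-0.02  0.   -0.  ] goal [597.8 126.9 203.3]
lid in mouth: e1 0.0 e2 -0.0 h 40.9  phi 67.5 tilt err deg 0.11
```

```bash
for i in 1 2; do :; done; python3 -m jog '[[0.025,0.001,-0.055,0,0,0,-1],[0,0,0,0,0,0,-1],[0,0,0,0,0,0,-1]]'; python3 goal.py 67.5 41;python3 -m jog '[[0.025,0.001,-0.055,0,0,0,-1],[0,0,0,0,0,0,-1],[0,0,0,0,0,0,-1]]'; python3 goal.py 67.5 41; python3 st.py
```

```text
time_s: 8.0
position: [598.3, 126.9, 201.9]
orientation: [0.798, 0.563, 0.184, 0.115]
ft_force: [0.8, -0.6, -1.2]
gripper_width: 13.2
shift/25 [-0.02 -0.    0.06] turn/.08 [-0.02  0.   -0.  ] goal [597.8 126.9 203.3]
lid in mouth: e1 0.1 e2 0.0 h 39.5  phi 67.5 tilt err deg 0.10
time_s: 8.25
position: [599.0, 126.9, 200.3]
orientation: [0.798, 0.563, 0.184, 0.115]
ft_force: [0.2, 0.0, -1.9]
gripper_width: 13.5
shift/25 [-0.05 -0.    0.12] turn/.08 [-0.02  0.   -0.  ] goal [597.8 126.9 203.3]
lid in mouth: e1 0.2 e2 0.0 h 37.8  phi 67.5 tilt err deg 0.10
t 8.25 p [599.  126.9 200.3] q [ 0.15   0.35   1.829 -0.079  0.53   0.552] z [ 0.422  0.023 -0.906] yaz -21.7 F [ 0.2  0.  -1.9] T [-0.01  0.32  0.01] w 13.5
```

```bash
python3 -m jog '[[0.025,0.001,-0.055,0,0,0,-1],[0,0,0,0,0,0,-1],[0,0,0,0,0,0,-1]]'; python3 goal.py 67.5 41;python3 -m jog '[[0.025,0.001,-0.055,0,0,0,-1],[0,0,0,0,0,0,-1],[0,0,0,0,0,0,-1]]'; python3 goal.py 67.5 41; python3 st.py
```

```text
time_s: 8.5
position: [599.6, 126.9, 198.9]
orientation: [0.798, 0.563, 0.183, 0.115]
ft_force: [0.4, -0.3, -0.6]
gripper_width: 13.3
shift/25 [-0.07 -0.    0.17] turn/.08 [-0.02  0.   -0.  ] goal [597.8 126.9 203.3]
lid in mouth: e1 0.2 e2 0.1 h 36.3  phi 67.5 tilt err deg 0.10
time_s: 8.75
position: [600.2, 127.1, 198.3]
orientation: [0.798, 0.563, 0.184, 0.115]
ft_force: [-6.0, -0.4, 7.4]
gripper_width: 13.4
shift/25 [-0.1  -0.01  0.2 ] turn/.08 [-0.02  0.01 -0.  ] goal [597.8 126.9 203.3]
lid in mouth: e1 -0.1 e2 -0.1 h 35.5  phi 67.5 tilt err deg 0.11
t 8.75 p [600.2 127.1 198.3] q [ 0.15   0.354  1.828 -0.08   0.525  0.552] z [ 0.423  0.023 -0.906] yaz -21.7 F [-6.  -0.4  7.4] T [-0.21  0.77 -0.06] w 13.4
```

Contact of 9 N came at h≈35.6, about 5 mm deeper than my mouth estimate implies. I'll look before turning.

```bash
python3 ov.py pics/g4.png
```

```text
lid in mouth: e1 -0.1 e2 -0.0 h 35.5  phi 67.5 tilt err deg 0.11
```

View pics/g4.png

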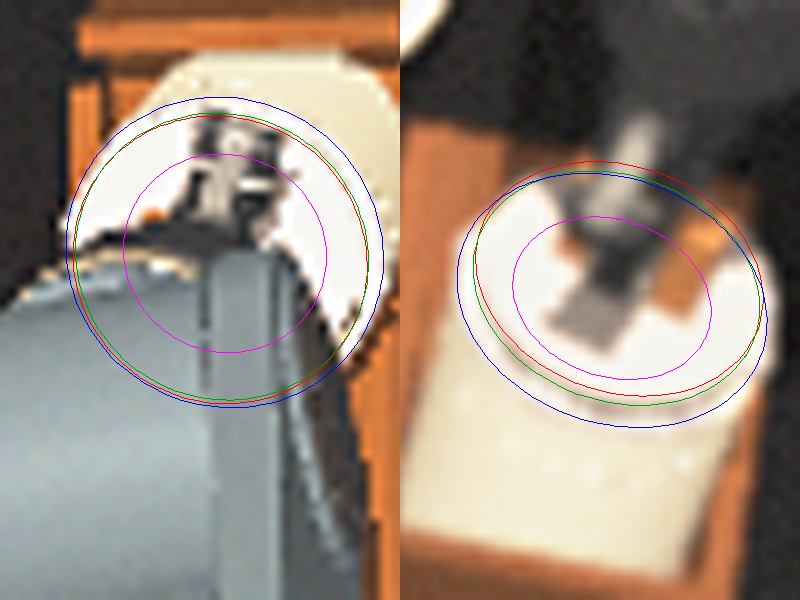

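Seen from both cameras the lid is square on the mouth, with a collar ring still visible around it. That fits the lugs resting on the collar, so the mouth is probably about 172 mm high. Now I'll turn clockwise with light pressure.

```bash
python3 -m jog '[[0.01,0,-0.02,0.211,0.011,-0.453,-1],[0,0,0,0.211,0.011,-0.453,-1],[0,0,0,0,0,0,-1]]'; python3 goal.py 55 41; python3 st.py|grep -o "F.*"; python3 -m jog '[[0,0,0,0.211,0.011,-0.453,-1],[0,0,0,0.211,0.011,-0.453,-1],[0,0,0,0,0,0,-1]]'; python3 goal.py 55 41;python3 st.py|grep -o "F.*"
```

```text
time_s: 9.1
position: [601.3, 127.0, 198.7]
orientation: [0.82, 0.529, 0.189, 0.108]
ft_force: [-4.2, -0.4, 10.4]
gripper_width: 13.6
shift/25 [-0.14 -0.    0.18] turn/.08 [ 0.7   0.08 -1.54] goal [597.8 126.9 203.3]
lid in mouth: e1 -1.3 e2 0.1 h 35.4  phi 62.8 tilt err deg 0.22
F [-4.2 -0.4 10.4] T [-0.43  0.28 -0.23] w 13.6
time_s: 9.35
position: [601.4, 127.1, 198.8]
orientation: [0.84, 0.496, 0.194, 0.1]
ft_force: [-4.3, -0.6, 9.8]
gripper_width: 13.3
shift/25 [-0.15 -0.01  0.18] turn/.08 [ 0.27  0.06 -0.64] goal [597.8 126.9 203.3]
lid in mouth: e1 -1.4 e2 -0.0 h 35.4  phi 58.2 tilt err deg 0.24
F [-4.3 -0.6  9.8] T [-0.31  0.07 -0.15] w 13.3
```

```bash
python3 -m jog '[[0.005,0,-0.01,0.211,0.011,-0.453,-1],[0,0,0,0,0,0,-1]]'; python3 goal.py 55 41; python3 st.py|grep -o "F.*"; python3 -m jog '[[0,0,0,0.211,0.011,-0.453,-1],[0,0,0,0,0,0,-1]]'; python3 goal.py 55 41;python3 st.py|grep -o "F.*"; python3 -m jog '[[0,0,0,0.211,0.011,-0.453,-1],[0,0,0,0,0,0,-1]]'; python3 goal.py 55 41;python3 st.py|grep -o "F.*"
```

```text
time_s: 9.52
position: [601.4, 127.2, 198.7]
orientation: [0.85, 0.479, 0.196, 0.097]
ft_force: [-6.9, -0.7, 12.3]
gripper_width: 13.4
shift/25 [-0.15 -0.01  0.18] turn/.08 [ 0.06  0.05 -0.19] goal [597.8 126.9 203.3]
lid in mouth: e1 -1.4 e2 -0.1 h 35.3  phi 55.9 tilt err deg 0.25
F [-6.9 -0.7 12.3] T [-0.18  0.21 -0.02] w 13.4
time_s: 9.68
position: [601.3, 127.3, 198.5]
orientation: [0.86, 0.462, 0.198, 0.093]
ft_force: [-6.4, -0.7, 11.7]
gripper_width: 13.2
shift/25 [-0.14 -0.02  0.19] turn/.08 [-0.15  0.04  0.26] goal [597.8 126.9 203.3]
lid in mouth: e1 -1.2 e2 -0.2 h 35.2  phi 53.6 tilt err deg 0.24
F [-6.4 -0.7 11.7] T [0.05 0.25 0.11] w 13.2
time_s: 9.85
position: [601.0, 127.5, 198.3]
orientation: [0.869, 0.445, 0.199, 0.088]
ft_force: [-9.1, 1.5, 11.6]
gripper_width: 13.1
shift/25 [-0.13 -0.03  0.2 ] turn/.08 [-0.37  0.02  0.72] goal [597.8 126.9 203.3]
lid in mouth: e1 -0.8 e2 -0.5 h 35.1  phi 51.3 tilt err deg 0.22
F [-9.1  1.5 11.6] T [0.49 0.42 0.41] w 13.1
```

At φ≈51 the reaction turned sideways, (+e1, -e2). That suggests the rear lug met its notch wall before the lid could drop, probably a lateral offset of about 1 mm; the notch midpoint measured 0.9 mm off too. I'll go back to the notch angle and shift by that amount.

```bash
python3 -m jog '[[0.014,-0.009,0.006,-0.185,-0.01,0.395,-1],[0.014,-0.009,0.006,-0.185,-0.01,0.395,-1],[0,0,0,0,0,0,-1]]'; python3 goal.py 55 41; python3 st.py|grep -o "F.*"; python3 -m jog '[[0.01,0,-0.02,0.1,0.005,-0.21,-1],[0,0,0,0,0,0,-1]]';python3 goal.py 55 41; python3 st.py|grep -o "F.*"
```

```text
time_s: 10.1
position: [601.9, 126.9, 198.9]
orientation: [0.852, 0.477, 0.196, 0.096]
ft_force: [-9.8, 0.9, 14.1]
gripper_width: 13.4
shift/25 [-0.16  0.    0.17] turn/.08 [ 0.02  0.04 -0.12] goal [597.8 126.9 203.3]
lid in mouth: e1 -1.9 e2 0.2 h 35.3  phi 55.5 tilt err deg 0.23
F [-9.8  0.9 14.1] T [0.2  0.49 0.1 ] w 13.4
time_s: 10.27
position: [601.9, 127.0, 198.8]
orientation: [0.857, 0.468, 0.197, 0.094]
ft_force: [-14.0, -0.4, 19.3]
gripper_width: 13.6
shift/25 [-0.17 -0.    0.18] turn/.08 [-0.09  0.04  0.12] goal [597.8 126.9 203.3]
lid in mouth: e1 -1.8 e2 0.1 h 35.2  phi 54.3 tilt err deg 0.23
F [-14.   -0.4  19.3] T [0.05 0.83 0.25] w 13.6
```

The force on the lid now points down the slope (+e1, about 4.5 N), so the true centre lies further that way. That also fits the lower mouth height along the top camera's ray. I'll ease off, move +e1 in small steps and watch the height.

```bash
python3 -m jog '[[-0.04,0.005,0.005,-0.03,0,0.06,-1],[0,0,0,0,0,0,-1]]'; python3 goal.py 55 41; python3 st.py|grep -o "F.*"; python3 -m jog '[[-0.036,-0.002,-0.017,0,0,0,-1],[0,0,0,0,0,0,-1]]';python3 goal.py 55 41; python3 st.py|grep -o "F.*"; python3 -m jog '[[-0.036,-0.002,-0.017,0,0,0,-1],[0,0,0,0,0,0,-1]]';python3 goal.py 55 41; python3 st.py|grep -o "F.*"
```

```text
time_s: 10.43
position: [601.6, 127.0, 198.8]
orientation: [0.855, 0.47, 0.197, 0.095]
ft_force: [-5.0, -0.1, 12.8]
gripper_width: 13.5
shift/25 [-0.15 -0.    0.18] turn/.08 [-0.06  0.06  0.05] goal [597.8 126.9 203.3]
lid in mouth: e1 -1.5 e2 0.1 h 35.3  phi 54.7 tilt err deg 0.30
F [-5.  -0.1 12.8] T [0.07 0.   0.06] w 13.5
time_s: 10.6
position: [601.2, 126.9, 198.6]
orientation: [0.855, 0.47, 0.198, 0.095]
ft_force: [-1.2, 0.9, 10.4]
gripper_width: 13.4
shift/25 [-0.14 -0.    0.19] turn/.08 [-0.06  0.07  0.05] goal [597.8 126.9 203.3]
lid in mouth: e1 -1.1 e2 0.1 h 35.3  phi 54.7 tilt err deg 0.37
F [-1.2  0.9 10.4] T [ 0.01 -0.46  0.04] w 13.4
time_s: 10.77
position: [600.5, 126.9, 198.2]
orientation: [0.855, 0.47, 0.198, 0.095]
ft_force: [-0.2, 0.2, 9.5]
gripper_width: 13.4
shift/25 [-0.11  0.    0.2 ] turn/.08 [-0.06  0.08  0.06] goal [597.8 126.9 203.3]
lid in mouth: e1 -0.2 e2 0.2 h 35.3  phi 54.7 tilt err deg 0.39
F [-0.2  0.2  9.5] T [ 0.08 -0.58  0.01] w 13.4
```

It's sliding with friction only (about 0.4), so it isn't captured yet. I'll continue +e1, with small turns.

```bash
python3 -m jog '[[-0.036,-0.002,-0.017,0,0,0,-1],[0,0,0,0,0,0,-1]]';python3 goal.py 55 41; python3 st.py|grep -o "F.*"; python3 -m jog '[[-0.03,-0.002,-0.014,0,0,0,-1],[0,0,0,-0.1,-0.005,0.21,-1],[0,0,0,-0.1,-0.005,0.21,-1],[0,0,0,0,0,0,-1]]';python3 goal.py 55 41; python3 st.py|grep -o "F.*";  python3 -m jog '[[0,0,0,0.15,0.005,-0.32,-1],[0,0,0,0.15,0.005,-0.32,-1],[0,0,0,0.15,0.005,-0.32,-1],[0,0,0,0.1,0.005,-0.21,-1],[0,0,0,0,0,0,-1]]';python3 goal.py 55 41; python3 st.py|grep -o "F.*"
```

```text
time_s: 10.93
position: [599.4, 126.8, 197.5]
orientation: [0.855, 0.47, 0.198, 0.095]
ft_force: [0.2, -0.1, 7.6]
gripper_width: 13.2
shift/25 [-0.07  0.    0.23] turn/.08 [-0.06  0.07  0.06] goal [597.8 126.9 203.3]
lid in mouth: e1 1.0 e2 0.2 h 35.0  phi 54.7 tilt err deg 0.35
F [ 0.2 -0.1  7.6] T [ 0.28 -0.64  0.  ] w 13.2
time_s: 11.27
position: [596.9, 126.4, 195.0]
orientation: [0.846, 0.487, 0.193, 0.098]
ft_force: [0.2, 0.3, -0.7]
gripper_width: 13.3
shift/25 [0.03 0.02 0.33] turn/.08 [ 0.16  0.01 -0.38] goal [597.8 126.9 203.3]
lid in mouth: e1 4.3 e2 0.4 h 33.8  phi 56.9 tilt err deg 0.07
F [ 0.2  0.3 -0.7] T [-0.03  0.36 -0.02] w 13.3
time_s: 11.68
position: [596.8, 126.4, 194.8]
orientation: [0.87, 0.442, 0.198, 0.088]
ft_force: [-0.1, -0.5, -2.3]
gripper_width: 13.1
shift/25 [0.04 0.02 0.34] turn/.08 [-0.39 -0.02  0.8 ] goal [597.8 126.9 203.3]
lid in mouth: e1 4.4 e2 0.5 h 33.7  phi 50.9 tilt err deg 0.06
F [-0.1 -0.5 -2.3] T [-0.57  0.29  0.82] w 13.1
```

Contact released: the lid moved to e1 4.4, dropped 1.5 mm with no force, and now resists turning at φ≈51. That looks like the lugs entering the notches. I'll centre the angle and lower.

```bash
python3 -m jog '[[0,0,0,-0.32,-0.015,0.68,-1],[0,0,0,0,0,0,-1]]';python3 goal.py 55 41; python3 st.py|grep -o "F.*"; python3 -m jog '[[0.017,0.001,-0.036,0,0,0,-1],[0,0,0,0,0,0,-1]]';python3 goal.py 55 41; python3 st.py|grep -o "F.*"; python3 -m jog '[[0.017,0.001,-0.036,0,0,0,-1],[0,0,0,0,0,0,-1]]';python3 goal.py 55 41; python3 st.py|grep -o "F.*"
```

```text
time_s: 11.85
position: [597.0, 126.5, 195.0]
orientation: [0.856, 0.469, 0.195, 0.094]
ft_force: [0.4, 0.6, -1.0]
gripper_width: 13.7
shift/25 [0.03 0.02 0.33] turn/.08 [-0.07  0.    0.1 ] goal [597.8 126.9 203.3]
lid in mouth: e1 4.3 e2 0.4 h 33.8  phi 54.5 tilt err deg 0.09
F [ 0.4  0.6 -1. ] T [0.01 0.34 0.  ] w 13.7
time_s: 12.02
position: [597.5, 126.5, 194.1]
orientation: [0.857, 0.467, 0.196, 0.093]
ft_force: [0.3, 0.6, -1.6]
gripper_width: 13.5
shift/25 [0.01 0.02 0.37] turn/.08 [-0.09  0.    0.15] goal [597.8 126.9 203.3]
lid in mouth: e1 4.2 e2 0.4 h 32.8  phi 54.2 tilt err deg 0.09
F [ 0.3  0.6 -1.6] T [-0.01  0.29  0.02] w 13.5
time_s: 12.18
position: [597.9, 126.5, 193.2]
orientation: [0.857, 0.467, 0.196, 0.093]
ft_force: [-0.1, 0.5, -2.0]
gripper_width: 13.3
shift/25 [-0.01  0.02  0.4 ] turn/.08 [-0.08  0.01  0.14] goal [597.8 126.9 203.3]
lid in mouth: e1 4.1 e2 0.4 h 31.8  phi 54.3 tilt err deg 0.09
F [-0.1  0.5 -2. ] T [-0.01  0.28 -0.02] w 13.3
```

Descending freely. I'll continue.

```bash
python3 -m jog '[[0.017,0.001,-0.036,0,0,0,-1],[0.017,0.001,-0.036,0,0,0,-1],[0,0,0,0,0,0,-1]]';python3 goal.py 55 41; python3 st.py|grep -o "F.*"; python3 -m jog '[[0.017,0.001,-0.036,0,0,0,-1],[0.017,0.001,-0.036,0,0,0,-1],[0,0,0,0,0,0,-1]]';python3 goal.py 55 41; python3 st.py|grep -o "F.*"; python3 ov.py pics/g5.png
```

```text
time_s: 12.43
position: [598.8, 126.5, 191.4]
orientation: [0.857, 0.468, 0.196, 0.093]
ft_force: [-0.3, 0.6, -1.4]
gripper_width: 13.0
shift/25 [-0.04  0.01  0.48] turn/.08 [-0.08  0.01  0.13] goal [597.8 126.9 203.3]
lid in mouth: e1 4.1 e2 0.4 h 29.8  phi 54.3 tilt err deg 0.09
F [-0.3  0.6 -1.4] T [-0.03  0.25  0.  ] w 13.0
time_s: 12.68
position: [599.6, 126.6, 189.6]
orientation: [0.857, 0.468, 0.196, 0.093]
ft_force: [-0.4, -0.1, -1.8]
gripper_width: 13.1
shift/25 [-0.07  0.01  0.55] turn/.08 [-0.08  0.    0.13] goal [597.8 126.9 203.3]
lid in mouth: e1 4.1 e2 0.4 h 27.8  phi 54.3 tilt err deg 0.09
F [-0.4 -0.1 -1.8] T [-0.02  0.33 -0.05] w 13.1
lid in mouth: e1 4.0 e2 0.4 h 27.9  phi 54.3 tilt err deg 0.09
```

View pics/g5.png

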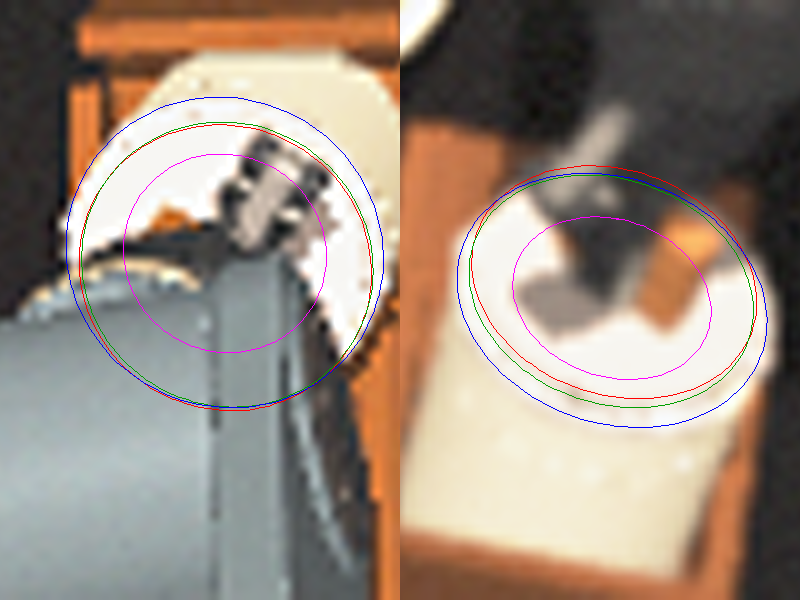

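The lid is now deeper and nearly flush. I'll continue to the flange contact.

```bash
python3 -m jog '[[0.017,0.001,-0.036,0,0,0,-1],[0.017,0.001,-0.036,0,0,0,-1],[0.017,0.001,-0.036,0,0,0,-1],[0,0,0,0,0,0,-1]]';python3 goal.py 55 41; python3 st.py|grep -o "F.*"; python3 -m jog '[[0.017,0.001,-0.036,0,0,0,-1],[0,0,0,0,0,0,-1]]';python3 goal.py 55 41; python3 st.py|grep -o "F.*"
```

```text
time_s: 13.12
position: [600.9, 126.6, 186.8]
orientation: [0.857, 0.468, 0.196, 0.093]
ft_force: [-1.2, 0.1, -1.8]
gripper_width: 13.0
shift/25 [-0.13  0.01  0.66] turn/.08 [-0.08  0.    0.13] goal [597.8 126.9 203.3]
lid in mouth: e1 4.1 e2 0.4 h 24.8  phi 54.3 tilt err deg 0.08
F [-1.2  0.1 -1.8] T [-0.03  0.32 -0.02] w 13.0
time_s: 13.28
position: [601.4, 126.7, 186.1]
orientation: [0.857, 0.468, 0.196, 0.093]
ft_force: [0.1, -0.1, -0.6]
gripper_width: 13.3
shift/25 [-0.14  0.01  0.69] turn/.08 [-0.08  0.01  0.13] goal [597.8 126.9 203.3]
lid in mouth: e1 4.0 e2 0.4 h 23.9  phi 54.3 tilt err deg 0.09
F [ 0.1 -0.1 -0.6] T [-0.04  0.28  0.  ] w 13.3
```

```bash
python3 -m jog '[[0.017,0.001,-0.036,0,0,0,-1],[0,0,0,0,0,0,-1]]';python3 goal.py 55 41; python3 st.py|grep -o "F.*"; python3 -m jog '[[0.012,0.001,-0.025,0,0,0,-1],[0,0,0,0,0,0,-1]]';python3 goal.py 55 41; python3 st.py|grep -o "F.*"
```

```text
time_s: 13.45
position: [601.6, 126.8, 185.9]
orientation: [0.857, 0.468, 0.196, 0.094]
ft_force: [-8.2, -0.7, 8.1]
gripper_width: 13.1
shift/25 [-0.15  0.    0.7 ] turn/.08 [-0.08  0.01  0.13] goal [597.8 126.9 203.3]
lid in mouth: e1 3.9 e2 0.3 h 23.6  phi 54.3 tilt err deg 0.09
F [-8.2 -0.7  8.1] T [-0.21  0.9  -0.03] w 13.1
time_s: 13.62
position: [601.6, 126.8, 185.8]
orientation: [0.857, 0.468, 0.196, 0.094]
ft_force: [-15.6, -2.1, 16.7]
gripper_width: 13.5
shift/25 [-0.15  0.    0.7 ] turn/.08 [-0.08  0.01  0.13] goal [597.8 126.9 203.3]
lid in mouth: e1 3.9 e2 0.3 h 23.6  phi 54.3 tilt err deg 0.09
F [-15.6  -2.1  16.7] T [-0.34  1.43 -0.14] w 13.5
```

Flange contact at h=23.6, exactly 12 mm below the lug contact, so the lid is seated through the notches. I'll ease the pressure, then turn clockwise.

```bash
python3 -m jog '[[-0.03,0,0.028,0,0,0,-1],[0,0,0,0,0,0,-1]]';python3 goal.py 55 41; python3 st.py|grep -o "F.*"; python3 -m jog '[[0,0,0,0.21,0.011,-0.453,-1],[0,0,0,0.42,0.021,-0.906,-1],[0,0,0,0.42,0.021,-0.906,-1],[0,0,0,0,0,0,-1]]';python3 goal.py -5 41; python3 st.py|grep -o "F.*"
```

```text
time_s: 13.78
position: [601.4, 126.9, 185.8]
orientation: [0.857, 0.468, 0.196, 0.094]
ft_force: [-4.6, 2.1, 4.9]
gripper_width: 13.3
shift/25 [-0.14  0.    0.7 ] turn/.08 [-0.08  0.02  0.13] goal [597.8 126.9 203.3]
lid in mouth: e1 4.2 e2 0.2 h 23.6  phi 54.3 tilt err deg 0.13
F [-4.6  2.1  4.9] T [0.07 0.64 0.07] w 13.3
time_s: 14.12
position: [601.7, 126.7, 185.9]
orientation: [0.9, 0.377, 0.205, 0.074]
ft_force: [-3.4, 0.1, 5.3]
gripper_width: 13.4
shift/25 [-0.16  0.01  0.69] turn/.08 [ 4.38  0.25 -9.41] goal [597.8 126.9 203.3]
lid in mouth: e1 3.8 e2 0.4 h 23.6  phi 42.6 tilt err deg 0.14
F [-3.4  0.1  5.3] T [-0.04  0.58 -0.16] w 13.4
```

```bash
python3 -m jog '[[0,0,0,0.42,0.021,-0.906,-1],[0,0,0,0.42,0.021,-0.906,-1],[0,0,0,0.42,0.021,-0.906,-1],[0,0,0,0,0,0,-1]]';python3 goal.py -5 41; python3 st.py|grep -o "F.*"; python3 -m jog '[[0,0,0,0.42,0.021,-0.906,-1],[0,0,0,0.42,0.021,-0.906,-1],[0,0,0,0.42,0.021,-0.906,-1],[0,0,0,0,0,0,-1]]';python3 goal.py -5 41; python3 st.py|grep -o "F.*"
```

```text
time_s: 14.45
position: [601.7, 126.7, 185.9]
orientation: [0.939, 0.267, 0.212, 0.049]
ft_force: [-2.3, -0.5, 5.7]
gripper_width: 13.3
shift/25 [-0.16  0.01  0.7 ] turn/.08 [ 3.12  0.19 -6.69] goal [597.8 126.9 203.3]
lid in mouth: e1 3.8 e2 0.4 h 23.6  phi 28.9 tilt err deg 0.14
F [-2.3 -0.5  5.7] T [-0.02  0.48 -0.21] w 13.3
time_s: 14.78
position: [601.6, 126.8, 185.9]
orientation: [0.964, 0.153, 0.216, 0.023]
ft_force: [-3.8, 0.0, 5.3]
gripper_width: 13.3
shift/25 [-0.15  0.    0.7 ] turn/.08 [ 1.86  0.12 -3.97] goal [597.8 126.9 203.3]
lid in mouth: e1 3.9 e2 0.3 h 23.6  phi 15.1 tilt err deg 0.14
F [-3.8  0.   5.3] T [ 0.04  0.49 -0.09] w 13.3
```

```bash
python3 -m jog '[[0,0,0,0.42,0.021,-0.906,-1],[0,0,0,0.42,0.021,-0.906,-1],[0,0,0,0,0,0,-1]]';python3 goal.py -5 41; python3 st.py|grep -o "F.*"; python3 -m jog '[[0,0,0,0.21,0.01,-0.453,-1],[0,0,0,0,0,0,-1]]';python3 goal.py -5 41; python3 st.py|grep -o "F.*"
```

```text
time_s: 15.03
position: [601.6, 126.8, 185.9]
orientation: [0.973, 0.075, 0.217, 0.006]
ft_force: [-3.5, 0.4, 5.3]
gripper_width: 13.2
shift/25 [-0.15  0.    0.7 ] turn/.08 [ 1.02  0.08 -2.16] goal [597.8 126.9 203.3]
lid in mouth: e1 3.9 e2 0.3 h 23.6  phi 6.0 tilt err deg 0.14
F [-3.5  0.4  5.3] T [ 0.12  0.52 -0.09] w 13.2
time_s: 15.2
position: [601.6, 126.8, 185.9]
orientation: [0.974, 0.057, 0.217, 0.002]
ft_force: [-4.9, -1.5, 5.6]
gripper_width: 13.7
shift/25 [-0.15  0.    0.7 ] turn/.08 [ 0.83  0.07 -1.74] goal [597.8 126.9 203.3]
lid in mouth: e1 3.9 e2 0.3 h 23.6  phi 3.8 tilt err deg 0.14
F [-4.9 -1.5  5.6] T [ 0.02  0.53 -0.07] w 13.7
```

```bash
for k in a; do :; done; python3 -m jog '[[0,0,0,0.21,0.01,-0.453,-1],[0,0,0,0.21,0.01,-0.453,-1],[0,0,0,0,0,0,-1]]';python3 goal.py -5 41; python3 st.py|grep -o "F.*"; python3 -m jog '[[0,0,0,0.21,0.01,-0.453,-1],[0,0,0,0,0,0,-1]]';python3 goal.py -5 41; python3 st.py|grep -o "F.*"; python3 -m jog '[[0,0,0,0.21,0.01,-0.453,-1],[0,0,0,0,0,0,-1]]';python3 goal.py -5 41; python3 st.py|grep -o "F.*"
```

```text
time_s: 15.45
position: [601.5, 126.8, 185.8]
orientation: [0.976, 0.018, 0.217, -0.006]
ft_force: [-3.5, -0.7, 6.6]
gripper_width: 13.2
shift/25 [-0.15  0.    0.7 ] turn/.08 [ 0.41  0.04 -0.83] goal [597.8 126.9 203.3]
lid in mouth: e1 4.0 e2 0.3 h 23.6  phi -0.8 tilt err deg 0.14
F [-3.5 -0.7  6.6] T [ 0.12  0.55 -0.11] w 13.2
time_s: 15.62
position: [601.5, 126.8, 185.8]
orientation: [0.976, -0.001, 0.217, -0.01]
ft_force: [-3.8, -0.5, 6.2]
gripper_width: 13.5
shift/25 [-0.15  0.    0.7 ] turn/.08 [ 0.2   0.03 -0.38] goal [597.8 126.9 203.3]
lid in mouth: e1 4.0 e2 0.3 h 23.6  phi -3.0 tilt err deg 0.15
F [-3.8 -0.5  6.2] T [-0.01  0.57 -0.08] w 13.5
time_s: 15.78
position: [601.5, 126.9, 185.8]
orientation: [0.976, -0.021, 0.217, -0.015]
ft_force: [-4.1, 0.0, 5.0]
gripper_width: 13.3
shift/25 [-0.15  0.    0.7 ] turn/.08 [-0.01  0.03  0.07] goal [597.8 126.9 203.3]
lid in mouth: e1 4.0 e2 0.2 h 23.6  phi -5.3 tilt err deg 0.16
F [-4.1  0.   5. ] T [0.01 0.52 0.26] w 13.3
```

```bash
python3 -m jog '[[0,0,0,0.15,0.007,-0.32,-1],[0,0,0,0,0,0,-1]]';python3 goal.py -5 41; python3 st.py|grep -o "F.*"; python3 -m jog '[[0,0,0,0.1,0.005,-0.21,-1],[0,0,0,0,0,0,-1]]';python3 goal.py -5 41; python3 st.py|grep -o "F.*"
```

```text
time_s: 15.95
position: [601.6, 126.9, 185.9]
orientation: [0.975, -0.033, 0.217, -0.017]
ft_force: [-3.5, 0.4, 5.3]
gripper_width: 13.3
shift/25 [-0.15 -0.    0.7 ] turn/.08 [-0.14  0.02  0.36] goal [597.8 126.9 203.3]
lid in mouth: e1 3.9 e2 0.2 h 23.6  phi -6.8 tilt err deg 0.17
F [-3.5  0.4  5.3] T [-0.23  0.56  1.03] w 13.3
time_s: 16.12
position: [601.6, 126.9, 185.9]
orientation: [0.975, -0.041, 0.217, -0.019]
ft_force: [-4.1, 0.2, 6.7]
gripper_width: 13.4
shift/25 [-0.15 -0.    0.69] turn/.08 [-0.23  0.02  0.55] goal [597.8 126.9 203.3]
lid in mouth: e1 3.9 e2 0.1 h 23.7  phi -7.7 tilt err deg 0.17
F [-4.1  0.2  6.7] T [-0.43  0.54  1.42] w 13.4
```

It's at the stop, with torque rising to 1.4 N·m. I'll relax the twist, open, and back out along the axis.

```bash
python3 -m jog '[[0,0,0,-0.15,-0.007,0.32,-1],[-0.008,0,0.018,0,0,0,-1],[0,0,0,0,0,0,0.2],[0,0,0,0,0,0,0.6],[0,0,0,0,0,0,1],[0,0,0,0,0,0,1],[0,0,0,0,0,0,1],[0,0,0,0,0,0,1]]'; python3 goal.py -5 41; python3 st.py|grep -o "F.*"
```

```text
time_s: 16.78
position: [601.1, 126.7, 185.8]
orientation: [0.976, -0.029, 0.216, -0.017]
ft_force: [-0.1, -0.3, -0.0]
gripper_width: 84.1
shift/25 [-0.13  0.01  0.7 ] turn/.08 [-0.1   0.01  0.26] goal [597.8 126.9 203.3]
lid in mouth: e1 4.4 e2 0.3 h 23.7  phi -6.3 tilt err deg 0.12
F [-0.1 -0.3 -0. ] T [0.04 0.24 0.  ] w 84.1
```

```bash
python3 -m jog '[[-0.17,-0.01,0.36,0,0,0,1],[-0.34,-0.02,0.72,0,0,0,1],[-0.34,-0.02,0.72,0,0,0,1],[-0.34,-0.02,0.72,0,0,0,1],[-0.34,-0.02,0.72,0,0,0,1],[-0.5,-0.8,0.5,0,0,0,1],[-0.5,-1,0.5,0,0,0,1],[-0.5,-1,0.5,0,0,0,1],[-0.5,-1,0.5,0,0,0,1],[-0.5,-1,0.5,0,0,0,1],[-0.5,-1,0.5,0,0,0,1],[-0.5,-1,0,0,0,0,1],[-0.5,-1,0,0,0,0,1],[0,0,0,0,0,0,1],[0,0,0,0,0,0,1]]'; python3 st.py
python3 - <<'E'
from h import *
from goal import *
s,t=Cam("scene"),Cam("top")
X2=X+4*e1+.2*e2-5.4*n_; print("mouth est",X2)
vs=[]
for c,u in((t,(247,155)),(s,(382,240))):
    v=crop(c,*u,30,10).copy()
    for C0,Rr in((X2+5*n_,46),(X2,50)):
        pts=np.array([((c.proj(C0+Rr*(np.cos(q)*e1+np.sin(q)*e2))-u+30.5)*10-.5) for q in np.linspace(0,6.3,120)])
        cv2.polylines(v,[pts.round().astype(int)],True,(0,0,255),1)
    vs.append(v[:,100:500])
cv2.imwrite("pics/f1.png",np.hstack(vs)); cv2.imwrite("pics/f2.png",s.im[:,:,::-1])
E
```

```text
time_s: 18.03
position: [462.3, -71.4, 342.5]
orientation: [0.976, -0.03, 0.217, -0.016]
ft_force: [0.0, -0.5, -0.4]
gripper_width: 85.1
t 18.03 p [462.3 -71.4 342.5] q [-0.341 -0.098  1.969  0.21   0.871  1.188] z [ 0.424  0.019 -0.905] yaz -93.0 F [ 0.  -0.5 -0.4] T [-0.06  0.26  0.04] w 85.1
mouth est [608.66874608 127.23230513 170.4154649 ]
```

View pics/f1.png

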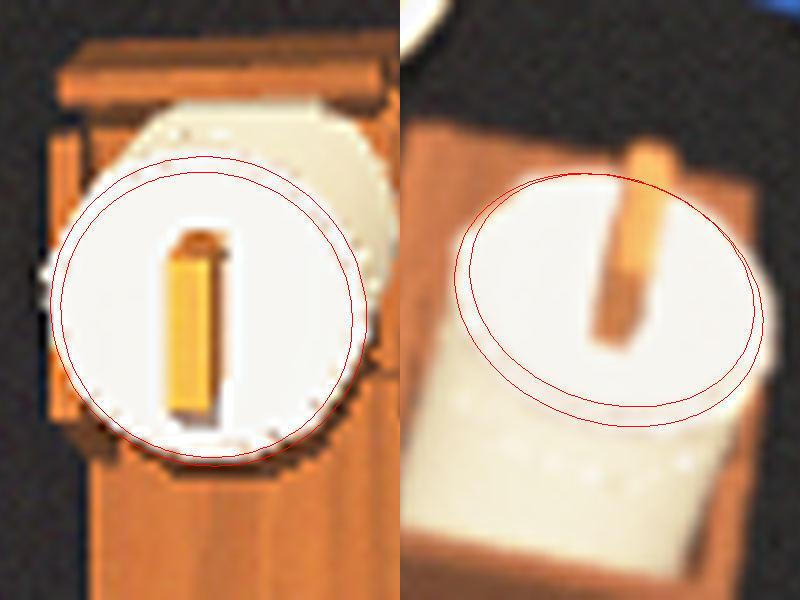

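View pics/f2.png

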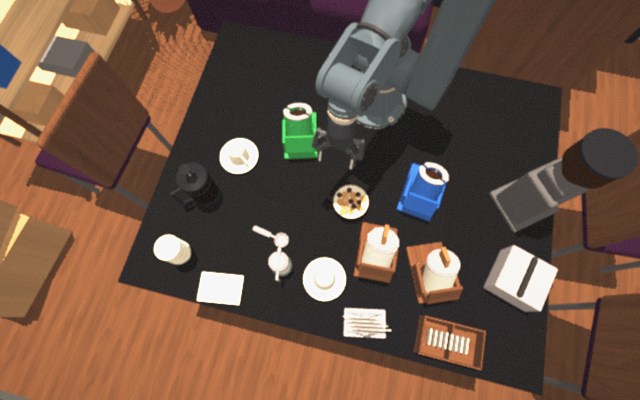

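The lid sits flush with its paddle near the downhill direction, standing as the one on the shut canister does. The bystanders look unmoved and the arm is clear, so I'm handing in.

```bash
python3 -c "
from rig import ctrl; print(ctrl.hand_in())"
```

```text
the job is handed in; nothing more can be done
None
```

The lid is on the open canister, seated flush and turned clockwise to its stop. I let go and handed in at about 18 s of the 51 s allowed; no verdict is reported.

- **Finding the notches:** my camera estimate of the mouth was off. Contact put it about 4 mm further down the slope and 5 mm lower than the pictures suggested, so the first clockwise pass went by the notches. I went back to the notch angle and slid the lid down the slope under light pressure until it dropped.
- **Seated:** the flange met the collar 12 mm below where the lugs had rested on it, as described.
- **Locked:** it turned about 62° to the stop, where the torque rose to about 1.4 N·m, below the 2 N·m at which the canister would turn in its stand. I then backed off about 1.5° before opening the gripper.
- **Forces:** the highest wrist force I read was about 24 N, well under the limit.
- **Last checks:** both views show the lid flush with its paddle in the locked direction. By eye, the cups, bowl, sugar pourer, press and spoon had not moved. The gripper is open and clear of everything.
- **Remaining disagreement:** in the scene view, the collar outline I drew from the contact position sits up to about 3 mm off the collar's right edge.

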